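Pry open the snap lid of a junction box

TASK

Open the junction box for the electrician: push the blade of the pry bar into the notch under the shut lid, lever the lid off its snap catch and swing it up and over with the bar or your fingers, gently, until it rests on its stop. Then lay the bar back in the red tray and leave the bin, tin and spray can where they are.

Things in the scene. Friction and masses are not known exactly. Their poses are not given: they have to be found in the camera images.
- box: grey junction box screwed to the bench, 160 (x) x 150 (y) x 105 mm high, walls 6 mm; origin at the centre of its underside, x from the front wall (with the notch) to the hinge wall. Breakers inside reach 57 mm up, no nearer than 55 mm to the front wall's outer face. The shut lid is flush with the walls all round, so it can be lifted only through the notch.
- notch (a point): middle of the pry notch's lower edge, on the front wall's outer face, 98 mm above the bench; axes as the box. The notch (orange marks below it and on the lid above it) is 44 mm wide and 7 mm high, cut through the 6 mm wall from its top; the shut lid roofs it over. Its lower edge is the bar's fulcrum. Behind it the space under the lid is free, save for catches over 40 mm to either side.
- lid (a joint): angle of the white lid (160 x 150 x 10 mm, 250 g, yellow square on it): 0 shut and snapped, about 0.09 lying ajar on its catch, 1.85 on its stop, leaning back past vertical. The catch lets go at about 0.045, under some 20 N upward near the front edge. The hinge is stiff: from about 1.0 to 1.85 the lid stays where left; at smaller angles it sinks back onto its catch.
- lid_hinge (a point): middle of the hinge axis, which runs along the box's y at the top of the far wall, 105 mm above the bench, level with the shut lid's underside; turns with the lid (its -x axis points along the lid's underside to the free edge)
- lid_edge (a point): middle of the lid's free front edge, at its underside, 160 mm from the hinge axis; axes turn with the lid, z out of its outer face
- bar: flat pry bar, 205 mm long, 180 g: yellow handle 115 long, 16 wide, 22 high; steel blade 90 long, 20 wide, 4 mm thick. Origin under the handle's blade end; x points along the blade to its tip, z up as it lies. The handle spans x = -115 to 0, z = 0 to 22 mm; the blade's mid plane is at z = 11 mm.
- bar_tip (a point): end of the blade, mid thickness, 90 mm ahead of the bar's origin; axes as the bar
- bar_grip (a point): good place to grip the handle, near the balance point, 25 mm behind the bar's origin and 115 mm behind the tip, at mid height; axes as the bar
- tray: red tray fixed to the bench, 260 (x) x 130 (y) mm, walls 4 mm thick and 12 mm high, floor 4 mm thick; origin at the centre of its underside
- parts_bin: black open parts bin, 200 (x) x 120 (y) x 70 mm high, fixed; origin at the centre of its underside
- tin: tin, 66 mm across, 85 mm high, loose; origin at the centre of its underside
- spray: spray can, 58 mm across, 160 mm high, loose; origin at the centre of its underside

How it is judged:
On the way, in this order (a step that is already met when the one before it is completed fails the run):
1. the tip of the pry bar is in the notch, at least 12 mm past the outer face of the front wall, while the lid is still shut (below 0.03 rad) (x of bar_tip in the frame of notch between 0.012 and 0.09 m and y of bar_tip in the frame of notch between -0.022 and 0.022 m and z of bar_tip in the frame of notch between -0.03 and 0.012 m and value of joint lid below 0.03 rad), for 0.1 s.
2. the lid has been levered off its catch with the bar: it stands above 0.06 rad with the bar's tip still under it (at least 5 mm past the outer face of the front wall) (value of joint lid above 0.06 rad and x of bar_tip in the frame of notch above 0.005 m and z of bar_tip in the frame of lid_hinge below 0.002 m), for 0.1 s.
3. the lid is up and over, leaning on its stop (above 1.78 rad) (value of joint lid above 1.78 rad), for 0.2 s.
At the end, for the whole second after the job is handed in: The lid rests on its stop (above 1.78 rad); the pry bar lies flat and still on the tray's floor, same side up as it lay (tilted under 0.08 rad, grip point and tip no higher than 20 mm above the bench), its whole length inside the tray; the tin and the spray can are within 15 mm of where they began (value of joint lid above 1.78 rad and velocity of joint lid below 0.1 rad/s and x of bar_grip in the frame of tray between -0.125 and 0.125 m and y of bar_grip in the frame of tray between -0.06 and 0.06 m and x of bar_tip in the frame of tray between -0.135 and 0.135 m and y of bar_tip in the frame of tray between -0.07 and 0.07 m and z of each of bar_grip, bar_tip in the frame of tray below 0.02 m and angle between bar_grip's own z axis and vertical below 0.08 rad and linear speed of bar below 0.02 m/s and distance of each of tin, spray from where it was at the start of the episode below 0.015 m); the robot touches nothing.
It fails at once if the lid is thrown onto its stop: it turns faster than 1.5 rad/s when past 1.4 rad (value of joint lid above 1.4 rad and velocity of joint lid above 1.5 rad/s).
It fails at once if the tin or the spray can is pushed by more than 40 mm (distance of any of tin, spray from where it was at the start of the episode above 0.04 m).
It fails at once if the robot's fingers or arm press on the parts bin with more than 10 N (contact force between any of the fingers, the arm and parts_bin above 10 N).
It also fails if it takes over 67 s, if anything falls off the work surface, if the arm or the gripper's body presses on something with over 40 N, if the wrist force passes 120 N, or if a joint passes its speed limit or range.

ROBOT

A 6-joint arm with a two-finger parallel gripper is mounted at the origin on the work surface. World frame = base frame: x ahead of the robot, y to its left, z up, the work surface at z = 0. Lengths are in m, angles in rad, forces in N, time in s.
With the tool pointing down it reaches from about 0.35 to 0.975 m from the base axis. Payload 4.9 kg.
Tool frame: the origin (TCP) lies between the finger pads; the fingertips stand 25 mm ahead of it and the grasp point (between the pads) lies 6 mm ahead of it; z points along the fingers, y is the line along which they close (so a half turn about z gives the same grasp; the last joint's range is limited). The gripper opens to 85 mm and grips with 20 to 120 N. Pads are 22 mm wide; open, the fingers measure 114 mm over their backs; the gripper's body (76 mm by 85 mm) begins 54 mm behind the grasp point. The pads swing forward as they close: fully open they stand 13 mm farther back than shut.
Start: joints at [-0.119, 0.053, 1.613, -0, 1.476, -0.119], TCP at [0.625, 0, 0.256] pointing down, gripper open.
Joint ranges: [-3.01, 3.01], [-1.01, 2.22], [0.06, 2.58], [-1.02, 4.17], [0.09, 2.62], [-3.14, 3.14]. Speed limits (rad/s): [2.57, 2.57, 3.14, 3.14, 3.14, 3.14].

INTERFACE

Orientations are given as a rotation vector (axis times angle).
In Python, from station import bot gives the robot as it stands. The module is installed in compiled form; this text tells all that it offers.
- The arm moves only by the tool drive_tool, never from a script. Its argument "steps" is a list that holds one entry, the list of rows, each a list of 6 numbers: the shift along the tool's x, y, z scaled (see below), then the turn, a rotation vector about the tool's x, y, z scaled (see below). In form: [[[dx, dy, dz, rx, ry, rz], ...]]. A call has 1 to 20 rows; each row shifts and turns the commanded pose from where the row before left it, along the tool's axes as they then stand; what a row does not reach is not made up. The controller multiplies each number of a shift by 20 mm and each number of a turn by 60 degrees. A row lasts 1/10 s, in which the tool goes at most 50 mm and 8.59 degrees, less where a joint would pass 70% of its speed; a pose out of reach is approached as far as the arm can. A call with a number of a shift or a turn outside -1 to 1 is refused whole. A call with a gripper value outside its range is refused whole. "jaw" is the opening, from -1 (shut) to 1 (fully open), set as the call begins (left out, the last holds). The fingers move at their own pace and stop on an object; "squeeze" is the grip in N (left out, the last holds). Time passes only in rows, so rows that do not move let the fingers close. It gives the time, the measured TCP pose, the force, the opening and the grip force at its end, in the units of the state.
- bot.state(): the state, without advancing time (a new reading comes with each control period).
- bot.get_image(name): name is "scene" or "side" or "wrist"; returns (picture, depth): 400x640x3 uint8, red, green, blue; 400x640 float32, m along the optical axis (not along the pixel's ray), 0 where there is no reading.
- bot.calibration(name): a dict with "vertical_fov" (degrees; the focal length in pixels is half the picture's height over the tangent of half this angle, whatever the lens; pixels are square), "cx", "cy" (the principal point, pixels), "D" ([k1, k2, p1, p2, k3] as OpenCV has them; the pictures are not rectified), "T" (4x4, takes a point from camera to world coordinates); the wrist camera has in their place "hand_eye" (4x4, takes a point from camera to tool coordinates, whose origin is the TCP and whose axes are the flange's). Camera axes: x right, y down, z forward; pixel columns grow to the right and rows downward; lengths in m; the calibration is good to about 2 mm. A picture is of the moment at which its call begins: read the wrist's pose just before it. calibration takes no time and is no camera call.
- bot.hand_in(): hands the job in; it is judged then, once.
The state is a dict: "time": time; "qpos": joint angles; "joint_velocities": joint speeds; "joint_torque": joint torques, N m; "ee_pos": TCP position; "tcp_rot": TCP orientation; "contact_force": force on the tool from outside, world axes, zero at the start; "moment": the same for the moment, N m; "finger_gap": finger opening in m; "grip_force": force on a finger pad.
Only numpy, scipy, OpenCV 4.12 (cv2) and the standard library are available. Lean on these libraries where they do the work, as an engineer would, in place of code of your own. Each camera call takes 0.05 s, during which the arm holds its last target. There are 200 camera calls.

## Working session

There is one attempt and no reset: what is moved stays moved. The work goes in short steps, Python scripts to look and compute and a tool call to move; the robot and the scene stay as the last step left them, time stands still between calls to the robot, and variables do not carry over. Pictures are saved under pics/ and viewed, at most 10 in all, crops included, and the job is handed in when it is done.

Besides the shell and the picture viewer there is one more tool, called after ">>>" by a JSON object that holds its "method" and its "body". drive_tool: Moves the arm, as the interface text tells. Its arguments: {"type":"object","properties":{"steps":{"type":"array"},"jaw":{"type":"number"},"squeeze":{"type":"number"}},"required":["steps"]}

```bash
mkdir -p pics
cat > h.py <<'E'
import numpy as np, cv2
from station import bot
from scipy.spatial.transform import Rotation as R
np.set_printoptions(precision=4,suppress=True)
def cloud(name):
    s=bot.state(); c=bot.calibration(name); im,d=bot.get_image(name)
    f=200/np.tan(np.radians(c["vertical_fov"])/2)
    K=np.array([[f,0,c["cx"]],[0,f,c["cy"]],[0,0,1]])
    v,u=np.mgrid[0:400,0:640]
    p=cv2.undistortPoints(np.stack([u,v],-1).reshape(-1,1,2).astype(np.float32),K,np.array(c["D"],float)).reshape(400,640,2)
    P=np.concatenate([p*d[...,None],d[...,None]],-1)
    if name=="wrist":
        T=np.eye(4);T[:3,:3]=R.from_rotvec(s["tcp_rot"]).as_matrix();T[:3,3]=s["ee_pos"];T=T@np.array(c["hand_eye"])
    else: T=np.array(c["T"])
    W=P@T[:3,:3].T+T[:3,3]; W[d==0]=np.nan
    return im,d,W
E
python3 - <<'E'
from h import *
a=[]
for n in ["scene","side"]:
    im,d,W=cloud(n); np.savez(f"{n}.npz",im=im,W=W); a.append(im)
    cv2.imwrite(f"pics/{n}0.png",im[:,:,::-1])
print(bot.state())
E
```

```text
{'time': 0.1, 'qpos': array([-0.119 ,  0.0533,  1.6142, -0.    ,  1.476 , -0.119 ]), 'joint_velocities': array([-0.0007, -0.0018, -0.0038,  0.0012,  0.0006, -0.0007]), 'joint_torque': array([  0.0006, -39.4903, -37.1363,  -0.    ,   0.004 ,  -0.    ]), 'ee_pos': array([0.6245, 0.0001, 0.2552]), 'tcp_rot': array([-2.2204, -2.2204,  0.0018]), 'contact_force': array([ 0.2821, -0.6433, -0.7684]), 'moment': array([-0.0108,  0.001 , -0.0035]), 'grip_force': 0.0, 'finger_gap': 0.08530861735761258}
```

View pics/scene0.png

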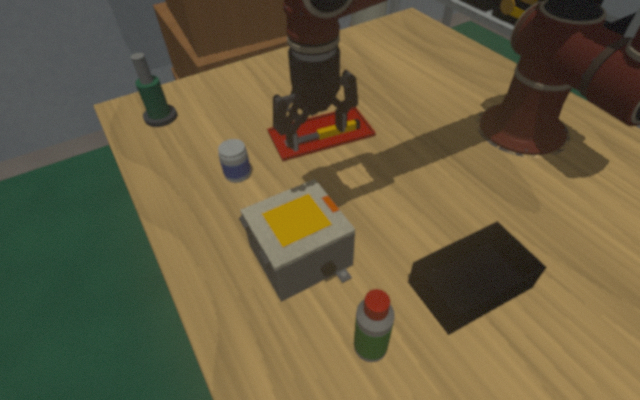

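View pics/side0.png

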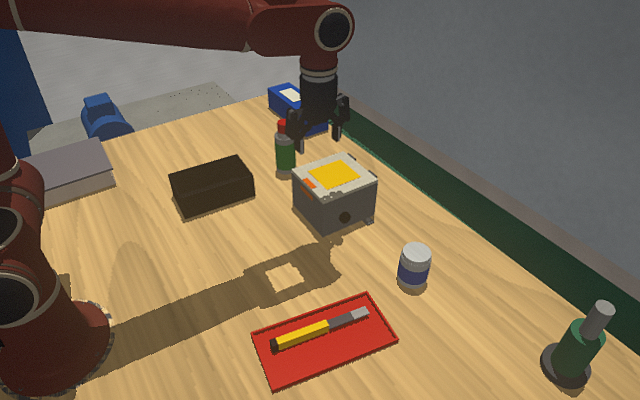

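Scene: box with yellow square at (297,220) and its orange notch mark at (330,203), tray at (320,135), tin (235,160), spray (374,325), bin (477,275). Side: bar handle (275,345)–(328,325), blade to (368,312) in the red tray.

Run:
```python
from h import *
for n in ["scene","side"]:
    z=np.load(n+".npz"); im,W=z["im"],z["W"]; hsv=cv2.cvtColor(im,cv2.COLOR_RGB2HSV).astype(int)
    H,S,V=hsv[...,0],hsv[...,1],hsv[...,2]; X,Y,Z=W[...,0],W[...,1],W[...,2]
    def rep(t,m):
        m=m&np.isfinite(Z)
        lab,k,st,_=cv2.connectedComponentsWithStats(m.astype(np.uint8))[1],0,0,0
        k=np.bincount(lab[lab>0]).argmax() if m.any() else 0
        if not k: print(n,t,"none");return
        p=W[lab==k]; (c,s,a)=cv2.minAreaRect(p[:,:2].astype(np.float32))
        b=cv2.boxPoints((c,s,a))
        print(n,t,len(p),"ctr",np.array(c),"size",np.array(s),"ang",round(a,1),"z",np.percentile(p[:,2],[2,50,98]),"mean",p[:,:2].mean(0))
    yel=(H>=20)&(H<=32)&(S>200)&(V>90)
    rep("lidyellow",yel&(Z>.09)&(Z<.14))
    rep("lidtop",(Z>.108)&(Z<.122)&(X>.5)&(X<.9))
    rep("orange",(H>=5)&(H<18)&(S>190)&(Z>.09)&(Z<.13)&(V>100))
    rep("handle",yel&(Z>.004)&(Z<.05))
    rep("tray",((H<5)|(H>174))&(S>170)&(Z<.03)&(Z>-.01))
    rep("blade",(S<80)&(Z>.005)&(Z<.03)&(Y>.1)&(X<.75)) 
    rep("bin",(V<70)&(Z>.06)&(Z<.08)&(Y<0))
    rep("tin",(Z>.075)&(Z<.093)&(Y>.0)&(S<60))
    rep("spraytop",((H<6)|(H>172))&(S>150)&(Z>.13)&(Z<.18)&(Y<-.1))
    for (t,u,v) in dict(scene=[("tin",234,147),("spray",377,298),("bin",480,260),("lid",297,220),("tray",290,152)],side=[("tin",415,250),("spray",284,145),("bin",210,180),("lid",335,172),("handle",300,333),("bladetip",367,311),("hend",274,345)])[n]: print(n,t,W[v,u])
```

```text
scene lidyellow 1856 ctr [0.6984 0.0416] size [0.0863 0.096 ] ang 88.7 z [0.1155 0.1178 0.1197] mean [0.6996 0.043 ]
scene lidtop 6050 ctr [0.7028 0.0411] size [0.1538 0.1726] ang 88.6 z [0.1113 0.1169 0.1194] mean [0.7043 0.0482]
scene orange 86 ctr [0.6251 0.0443] size [0.0396 0.0121] ang 86.1 z [0.1155 0.1177 0.1196] mean [0.6256 0.0439]
scene handle 172 ctr [ 0.4462 -0.2523] size [0.0347 0.0564] ang 66.2 z [0.008  0.0235 0.029 ] mean [ 0.4506 -0.2472]
scene tray 221 ctr [ 0.454  -0.3065] size [0.0532 0.1137] ang 81.3 z [0.0027 0.0056 0.0081] mean [ 0.4558 -0.309 ]
scene blade 1064 ctr [0.4397 0.2686] size [0.082  0.1591] ang 84.7 z [0.0051 0.0061 0.0105] mean [0.4274 0.2763]
scene bin 145 ctr [ 0.8032 -0.5538] size [0.0223 0.0537] ang 82.0 z [0.0607 0.0703 0.0796] mean [ 0.8035 -0.553 ]
scene tin 420 ctr [0.7047 0.1158] size [0.0266 0.156 ] ang 79.6 z [0.0755 0.0839 0.0927] mean [0.7082 0.1158]
scene spraytop none
scene tin [ 0.7044 -0.2438  0.0868]
scene spray [0.6859 0.2664 0.1592]
scene bin [0.4047 0.2454 0.0071]
scene lid [0.6981 0.0447 0.1167]
scene tray [ 0.5655 -0.2461  0.
[... 468 characters left out ...]
5808 ctr [ 0.4583 -0.2723] size [0.1318 0.26  ] ang 80.0 z [0.0009 0.0038 0.0127] mean [ 0.4506 -0.2791]
side blade 567 ctr [0.1413 0.4796] size [0.1955 0.0142] ang 0.5 z [0.0057 0.0176 0.0295] mean [0.14   0.4802]
side bin 731 ctr [-0.0027 -0.0361] size [0.1454 0.0691] ang 0.8 z [0.0603 0.07   0.0795] mean [ 0.0089 -0.0509]
side tin 899 ctr [1.9969 0.6469] size [0.034  1.2904] ang 0.1 z [0.0753 0.0838 0.0926] mean [1.9958 0.5149]
side spraytop none
side tin [ 0.7084 -0.2461  0.085 ]
side spray [0.6714 0.2403 0.1024]
side bin [0.4722 0.3254 0.0103]
side lid [0.7049 0.0436 0.1151]
side handle [ 0.419  -0.2484  0.0232]
side bladetip [ 0.5618 -0.2759  0.0172]
side hend [ 0.3627 -0.2475  0.0292]
```

>>> {"method": "drive_tool", "body": {"steps": [[[0,0,0.2,0,0,0.1375],[0,0,0.2,0,0,0.1375],[0,0,0.2,0,0,0.1375],[0,0,0.2,0,0,0.1375],[0,0,0.2,0,0,0.1375],[0,0,0.2,0,0,0.1375],[0,0,0.2,0,0,0.1375],[0,0,0.2,0,0,0.1375],[0,0,0.2,0,0,0.1375],[0,0,0.2,0,0,0.1375],[0,0,0.2,0,0,0.1375],[0,0,0.2,0,0,0.1375]]], "jaw": 1}}

```text
time: 1.3
ee_pos: [0.6246, 0.0, 0.2074]
tcp_rot: [-3.131, 0.256, 0.002]
contact_force: [0.5, -0.1, -0.3]
finger_gap: 0.0856
grip_force: 0.0
```

>>> {"method": "drive_tool", "body": {"steps": [[[-0.45,1,0,0,0,0],[-0.45,1,0,0,0,0],[-0.45,1,0,0,0,0],[-0.45,1,0,0,0,0],[-0.45,1,0,0,0,0],[-0.45,1,0,0,0,0],[-0.45,1,0,0,0,0],[-0.45,1,0,0,0,0],[-0.45,1,0,0,0,0],[-0.45,1,0,0,0,0],[-0.45,1,0,0,0,0],[-0.45,1,0,0,0,0],[-0.45,1,0,0,0,0],[-0.45,1,0,0,0,0],[0,0,0,0,0,0]]]}}

```text
time: 2.8
ee_pos: [0.4555, -0.2582, 0.2078]
tcp_rot: [3.131, -0.251, -0.002]
contact_force: [-0.1, 0.1, -0.1]
finger_gap: 0.0855
grip_force: 0.0
```

Run:
```python
from h import *
im,d,W=cloud("wrist"); cv2.imwrite("pics/w1.png",im[:,:,::-1]); np.savez("w1.npz",im=im,W=W)
s=bot.state(); M=R.from_rotvec(s["tcp_rot"]).as_matrix(); print(s["time"],s["ee_pos"],M,s["qpos"],s["contact_force"])
hsv=cv2.cvtColor(im,cv2.COLOR_RGB2HSV).astype(int);H,S,V=hsv[...,0],hsv[...,1],hsv[...,2];Z=W[...,2]
for t,m in [("handle",(H>=20)&(H<=32)&(S>180)&(V>80)&(Z>.015)),("blade",(S<90)&(Z>.007)&(Z<.03)),("tray",((H<6)|(H>174))&(S>160)&(Z<.02))]:
    lab=cv2.connectedComponents((m&np.isfinite(Z)).astype(np.uint8))[1]; 
    if lab.max()==0: print(t,"none");continue
    k=np.bincount(lab[lab>0]).argmax(); p=W[lab==k]; print(t,len(p),cv2.minAreaRect(p[:,:2].astype(np.float32)),np.percentile(p[:,2],[5,50,95]))
```

```text
2.85 [ 0.4562 -0.2573  0.2079] [[ 0.9874 -0.1585 -0.0004]
 [-0.1585 -0.9874  0.0008]
 [-0.0005 -0.0007 -1.    ]] [-0.6558 -0.1567  1.8963  0.0004  1.4028  1.0741] [ 0.7486 -0.2731 -0.5979]
handle 1499 ((0.42291468381881714, -0.2486010193824768), (0.01517321914434433, 0.10667383670806885), 80.20159912109375) [0.0248 0.026  0.0271]
blade 1996 ((0.5197373032569885, -0.2641826570034027), (0.01874079927802086, 0.08942077308893204), 81.16268920898438) [0.0158 0.017  0.0182]
tray 24446 ((0.45759186148643494, -0.27228328585624695), (0.12884357571601868, 0.259263277053833), 80.24956512451172) [0.0028 0.0041 0.0119]
```

View pics/w1.png

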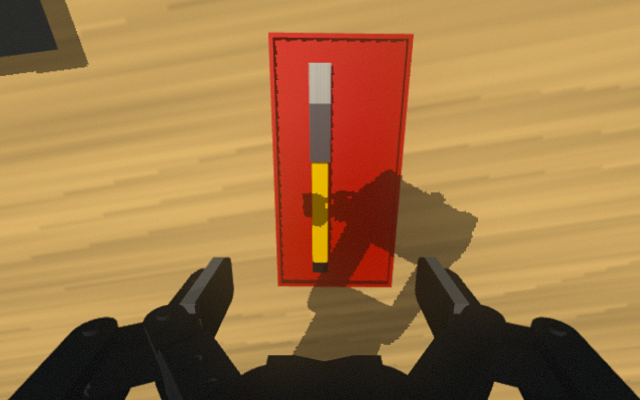

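The wrist view shows the bar upright in the picture: handle (320,165)–(320,270), tip at (320,63), nearer the tray's left wall. I'll partly close the jaw before descending so the fingers clear that wall.

>>> {"method": "drive_tool", "body": {"steps": [[[-0.155,-0.085,0.9,0,0,0],[-0.155,-0.085,0.9,0,0,0],[0,0,0.9,0,0,0],[0,0,0.9,0,0,0],[0,0,0.9,0,0,0],[0,0,0.9,0,0,0],[0,0,0.9,0,0,0],[0,0,0.8,0,0,0],[0,0,0.7,0,0,0],[0,0,0.5,0,0,0],[0,0,0.3,0,0,0],[0,0,0.2,0,0,0],[0,0,0,0,0,0],[0,0,0,0,0,0]]], "jaw": -0.1}}

```text
time: 4.25
ee_pos: [0.4515, -0.2528, 0.0328]
tcp_rot: [3.131, -0.247, 0.001]
contact_force: [-0.3, -0.2, -0.2]
finger_gap: 0.0386
grip_force: 0.0
```

>>> {"method": "drive_tool", "body": {"steps": [[[0,0,0,0,0,0],[0,0,0,0,0,0],[0,0,0,0,0,0],[0,0,0,0,0,0],[0,0,0,0,0,0],[0,0,0,0,0,0],[0,0,0,0,0,0],[0,0,-0.3,0,0,0],[0,0,-0.6,0,0,0],[0,0,-1,0,0,0],[0,0,-1,0,0,0],[0,0,-1,0,0,0],[0,0,-1,0,0,0],[0,0,-1,0,0,0],[0,0,-1,0,0,0],[0,0,-0.5,0,0,0],[0,0,0,0,0,0]]], "jaw": -1, "squeeze": 110}}

```text
time: 5.95
ee_pos: [0.4519, -0.2531, 0.1823]
tcp_rot: [3.13, -0.246, 0.005]
contact_force: [-0.1, 0.2, -2.5]
finger_gap: 0.0133
grip_force: 107.8
```

Run:
```python
from h import *
# bar in tool frame from scene depth of wrist
im,d,W=cloud("wrist"); s=bot.state(); M=R.from_rotvec(s["tcp_rot"]).as_matrix()
hsv=cv2.cvtColor(im,cv2.COLOR_RGB2HSV).astype(int);H,S,V=hsv[...,0],hsv[...,1],hsv[...,2]
P=(W-s["ee_pos"])@M
for t,m in [("blade",(S<90)&(V>60)&(P[...,2]<.03)&(P[...,2]>-.01)&(P[...,0]>.02)&(P[...,0]<.14)&(abs(P[...,1])<.03))]:
    p=P[m]; print(t,len(p),np.percentile(p,[1,50,99],axis=0)); A=np.polyfit(p[:,0],p[:,2],1); B=np.polyfit(p[:,0],p[:,1],1); print("z=",A,"y=",B, "at tip",np.polyval(A,p[:,0].max()))
print(s["ee_pos"],s["tcp_rot"],s["finger_gap"],s["grip_force"],s["contact_force"])
```

```text
blade 10537 [[ 0.0263 -0.0088  0.0132]
 [ 0.0761  0.0008  0.0148]
 [ 0.1116  0.0106  0.0163]]
z= [-0.0011  0.0148] y= [0.0003 0.0009] at tip 0.014720709363440785
[ 0.4513 -0.2526  0.1808] [ 3.1313 -0.2464  0.0015] 0.013192475069101725 107.82910823822021 [ 0.4057 -0.1621 -2.1446]
```

>>> {"method": "drive_tool", "body": {"steps": [[[0,0,0,0,0,-0.125],[0.05,-0.5,0,0,0,0],[0.05,-0.98,0,0,0,0],[0.05,-0.98,0,0,0,0],[0.05,-0.98,0,0,0,0],[0.05,-0.98,0,0,0,0],[0.05,-0.98,0,0,0,0],[0.05,-0.98,0,0,0,0],[0.05,-0.98,0,0,0,0],[0.05,-0.98,0,0,0,0],[0.05,-0.98,0,0,0,0],[0.05,-0.98,0,0,0,0],[0.05,-0.98,0,0,0,0],[0.05,-0.98,0,0,0,0],[0.05,-0.98,0,0,0,0],[0.05,-0.98,0,0,0,0],[0,-0.48,0,0,0,0],[0,0,0,0,0,0],[0,0,0,0,0,0]]]}}

```text
time: 7.9
ee_pos: [0.4734, 0.0409, 0.1798]
tcp_rot: [3.141, -0.042, -0.002]
contact_force: [0.6, -0.5, -3.0]
finger_gap: 0.0134
grip_force: 107.9
```

```bash
cat > lid.py <<'E'
from h import *
import sys
im,d,W=cloud("wrist"); s=bot.state(); M=R.from_rotvec(s["tcp_rot"]).as_matrix()
cv2.imwrite(sys.argv[1],im[:,:,::-1])
hsv=cv2.cvtColor(im,cv2.COLOR_RGB2HSV).astype(int);H,S,V=hsv[...,0],hsv[...,1],hsv[...,2]
P=(W-s["ee_pos"])@M
print(s["time"],s["ee_pos"],s["tcp_rot"],s["qpos"],M[:,0])
def rep(t,m):
    lab=cv2.connectedComponents((m&np.isfinite(W[...,2])).astype(np.uint8))[1]
    if lab.max()==0: print(t,"none");return
    k=np.bincount(lab[lab>0]).argmax(); p=W[lab==k]; print(t,len(p),cv2.minAreaRect(p[:,:2].astype(np.float32)),np.percentile(p[:,2],[2,50,98]))
Z=W[...,2]
rep("yellow",(H>=20)&(H<=32)&(S>180)&(V>80)&(Z>.09)&(Z<.13)&(W[...,0]>.6))
rep("lid",(Z>.108)&(Z<.122)&(W[...,0]>.58))
rep("orange",(H>=5)&(H<18)&(S>170)&(Z>.10)&(Z<.13)&(V>80))
m=(S<90)&(V>60)&(P[...,2]<.03)&(P[...,2]>-.01)&(P[...,0]>.02)&(P[...,0]<.14)&(abs(P[...,1])<.03)
if m.sum()>50:
    p=P[m];print("blade tool",np.percentile(p,[1,50,99],axis=0).ravel(),np.polyfit(p[:,0],p[:,2],1))
E
python3 lid.py pics/w2.png
```

```text
7.95 [0.4736 0.0406 0.18  ] [ 3.1409 -0.0426 -0.001 ] [-0.0711 -0.2578  2.0302 -0.0004  1.3699  1.527 ] [ 0.9996 -0.0271 -0.0006]
yellow none
lid none
orange none
blade tool [ 0.0253 -0.0098  0.0152  0.0752 -0.0001  0.0167  0.1107  0.0098  0.0182] [0.0013 0.0166]
```

View pics/w2.png

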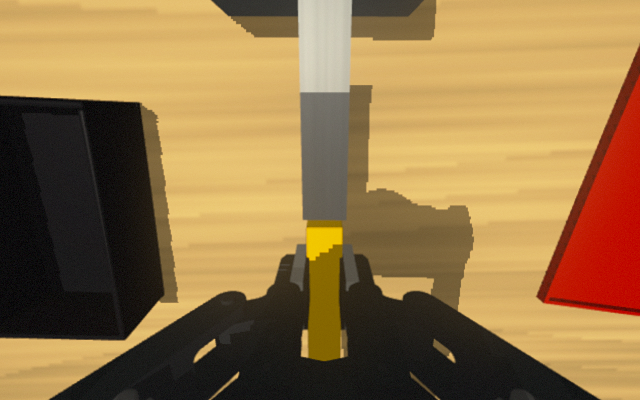

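The wrist camera sees the bar in the fingers (blade from (325,220) up past the top of the picture) but the box only at the top edge (y<35), so I use the averaged scene/side measurements for the notch. Next I go down to notch height, just short of the wall.

>>> {"method": "drive_tool", "body": {"steps": [[[0,-0.1,0.8,0,0,0],[0,-0.1,0.8,0,0,0],[0,-0.1,0.7,0,0,0],[0,0,0.5,0,0,0],[0,0,0.225,0,0,0],[0.3,0,0,0,0,0],[0.3,0,0,0,0,0],[0.3,0,0,0,0,0],[0,0,0,0,0,0],[0,0,0,0,0,0],[0,0,0,0,0,0]]]}}

```text
time: 9.05
ee_pos: [0.492, 0.0466, 0.1199]
tcp_rot: [-3.141, 0.041, -0.0]
contact_force: [0.3, 0.2, -1.7]
finger_gap: 0.0135
grip_force: 107.8
```

Run:
```python
from h import *
s=bot.state();print(s["time"],s["ee_pos"],s["tcp_rot"],s["contact_force"])
ims=[]
for n,(u0,v0,u1,v1) in [("side",(230,120,400,240)),("scene",(220,80,380,300))]:
    im,d,W=cloud(n); np.savez(n+"1.npz",im=im,W=W)
    c=cv2.resize(im[v0:v1,u0:u1],None,fx=580/(v1-v0) if n=="scene" else 2.2,fy=580/(v1-v0) if n=="scene" else 2.2,interpolation=cv2.INTER_CUBIC); ims.append(c)
h=max(c.shape[0] for c in ims)
o=np.hstack([np.pad(c,((0,h-c.shape[0]),(0,0),(0,0))) for c in ims]); o=cv2.resize(o,(800,int(o.shape[0]*800/o.shape[1]))) if o.shape[1]>800 else o
cv2.imwrite("pics/pre.png",o[:,:,::-1]); print(o.shape,[c.shape for c in ims])
```

```text
9.05 [0.492  0.0466 0.1199] [-3.1413  0.041  -0.0001] [ 0.3477  0.1834 -1.6635]
(580, 796, 3) [(264, 374, 3), (580, 422, 3)]
```

View pics/pre.png

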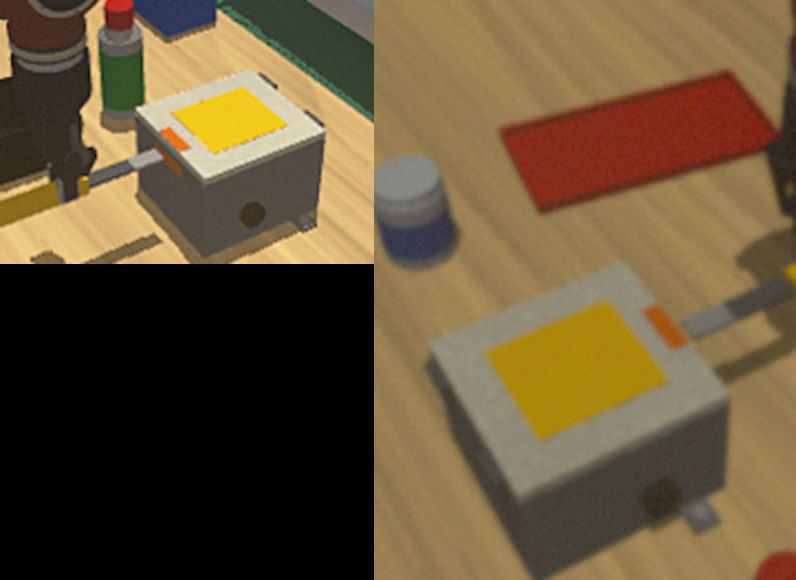

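The blade tip is right in front of the orange-marked notch (scene crop (690,325)); alignment looks good. I push in slowly.

>>> {"method": "drive_tool", "body": {"steps": [[[0.2,0,0,0,0,0],[0.2,0,0,0,0,0],[0.2,0,0,0,0,0],[0.2,0,0,0,0,0],[0.2,0,0,0,0,0],[0,0,0,0,0,0],[0,0,0,0,0,0]]]}}

```text
time: 9.85
ee_pos: [0.512, 0.046, 0.1197]
tcp_rot: [-3.141, 0.041, 0.001]
contact_force: [-0.6, -0.2, -2.8]
finger_gap: 0.0131
grip_force: 107.8
```

>>> {"method": "drive_tool", "body": {"steps": [[[0.2,0,0,0,0,0],[0.2,0,0,0,0,0],[0.2,0,0,0,0,0],[0.2,0,0,0,0,0],[0.2,0,0,0,0,0],[0,0,0,0,0,0],[0,0,0,0,0,0]]]}}

```text
time: 10.55
ee_pos: [0.532, 0.0455, 0.1197]
tcp_rot: [-3.141, 0.041, 0.0]
contact_force: [0.5, -0.0, -2.8]
finger_gap: 0.013
grip_force: 107.8
```

>>> {"method": "drive_tool", "body": {"steps": [[[0.2,0,0,0,0,0],[0.2,0,0,0,0,0],[0.2,0,0,0,0,0],[0,0,0.08,0,0,0],[0,0,0,0,0,0],[0,0,0,0,0,0],[0,0,0,0,0,0]]]}}

```text
time: 11.25
ee_pos: [0.544, 0.0452, 0.1183]
tcp_rot: [3.141, -0.041, 0.001]
contact_force: [0.9, -0.1, -2.2]
finger_gap: 0.0133
grip_force: 107.9
```

>>> {"method": "drive_tool", "body": {"steps": [[[-0.043,0,0.148,0,0.038,0],[-0.043,0,0.148,0,0.038,0],[-0.043,0,0.148,0,0.038,0],[-0.043,0,0.148,0,0.038,0],[0,0,0,0,0,0],[0,0,0,0,0,0]]]}}

```text
time: 11.85
ee_pos: [0.5415, 0.0452, 0.1075]
tcp_rot: [3.129, -0.041, 0.25]
contact_force: [-0.4, -0.5, 5.6]
finger_gap: 0.0135
grip_force: 108.8
```

>>> {"method": "drive_tool", "body": {"steps": [[[-0.043,0,0.148,0,0.038,0],[-0.043,0,0.148,0,0.038,0],[-0.043,0,0.148,0,0.038,0],[-0.043,0,0.148,0,0.038,0],[0,0,0,0,0,0],[0,0,0,0,0,0]]]}}

```text
time: 12.45
ee_pos: [0.5397, 0.0453, 0.0933]
tcp_rot: [3.098, -0.04, 0.493]
contact_force: [-1.5, -0.5, -0.3]
finger_gap: 0.0136
grip_force: 108.2
```

```bash
cat > lid2.py <<'E'
from h import *
s=bot.state(); M=R.from_rotvec(s["tcp_rot"]).as_matrix()
tip=s["ee_pos"]+M@[.1135,0,.018]; print(s["time"],"tcp",s["ee_pos"],"tip",tip,"pitch",np.arcsin(M[2,0]),s["contact_force"],s["qpos"])
for n in ["scene","side"]:
    im,d,W=cloud(n); hsv=cv2.cvtColor(im,cv2.COLOR_RGB2HSV).astype(int)
    m=(hsv[...,0]>=20)&(hsv[...,0]<=32)&(hsv[...,1]>180)&(hsv[...,2]>80)&(W[...,2]>.09)&(W[...,0]>.6)&(abs(W[...,1]-.04)<.07)
    if m.sum()<50: print(n,"no yellow",m.sum());continue
    p=W[m]; c=p.mean(0); nv=np.linalg.svd(p-c,full_matrices=False)[2][2]; nv*=np.sign(nv[2]); print(n,len(p),c,"lid ang",np.arctan2(-nv[0],nv[2]))
E
python3 lid2.py
```

```text
12.45 tcp [0.5397 0.0453 0.0933] tip [0.6531 0.0424 0.1114] pitch 0.3155105974087789 [-1.545  -0.4618 -0.2915] [-0.0584 -0.1616  2.1284  0.0134  0.8595  1.5314]
scene 1972 [0.7001 0.043  0.1231] lid ang -0.07270914323263362
side 770 [0.6987 0.0393 0.1203] lid ang -0.07023810793362996
```

```bash
cat > arc.py <<'E'
from h import *
import sys
# plan: python arc.py th_end pitch_end nrows
the,pe,n=float(sys.argv[1]),float(sys.argv[2]),int(sys.argv[3])
hx,hz,r=.777,.105,.124
s=bot.state(); M=R.from_rotvec(s["tcp_rot"]).as_matrix(); p=np.array(s["ee_pos"])
off=np.array([.1135,0,.018]); tip=p+M@off; th0=np.arctan2(tip[2]-hz,hx-tip[0]); r=np.hypot(tip[2]-hz,hx-tip[0]) if len(sys.argv)<5 else float(sys.argv[4])
p0=np.arcsin(M[2,0]); print("tip",tip,"th0",th0,"r",r,"pitch",p0)
rows=[];q=np.array([p[0],p[2]]); a=p0
for k in range(1,n+1):
    th=th0+(the-th0)*k/n; an=p0+(pe-p0)*k/n
    T=np.array([hx-r*np.cos(th),hz+r*np.sin(th)])
    f=lambda a:(np.array([np.cos(a),np.sin(a)]),np.array([np.sin(a),-np.cos(a)]))  # tool x,z in (X,Z)
    X,Zt=f(an); qn=T-off[0]*X-off[2]*Zt
    X0,Z0=f(a); d=qn-q; rows.append([d@X0/.02,0,d@Z0/.02,0,(an-a)/np.radians(60),0]); q=qn;a=an
print(np.round(rows,2).tolist())
E
python3 arc.py 0.85 0.15 12
```

```text
tip [0.6536 0.0423 0.1118] th0 0.054838413579588734 r 0.12361472526822466 pitch 0.31650569579079124
[[0.17, 0.0, -0.46, 0.0, -0.01, 0.0], [0.19, 0.0, -0.45, 0.0, -0.01, 0.0], [0.21, 0.0, -0.44, 0.0, -0.01, 0.0], [0.23, 0.0, -0.43, 0.0, -0.01, 0.0], [0.25, 0.0, -0.41, 0.0, -0.01, 0.0], [0.27, 0.0, -0.4, 0.0, -0.01, 0.0], [0.28, 0.0, -0.39, 0.0, -0.01, 0.0], [0.3, 0.0, -0.37, 0.0, -0.01, 0.0], [0.31, 0.0, -0.36, 0.0, -0.01, 0.0], [0.33, 0.0, -0.34, 0.0, -0.01, 0.0], [0.34, 0.0, -0.32, 0.0, -0.01, 0.0], [0.35, 0.0, -0.31, 0.0, -0.01, 0.0]]
```

>>> {"method": "drive_tool", "body": {"steps": [[[0.04,0,-0.15,0,0,0],[0.04,0,-0.15,0,0,0],[0.17,0,-0.45,0,-0.013,0],[0.19,0,-0.45,0,-0.013,0],[0.21,0,-0.44,0,-0.013,0],[0.23,0,-0.43,0,-0.013,0],[0.25,0,-0.41,0,-0.013,0],[0.27,0,-0.4,0,-0.013,0],[0,0,0,0,0,0],[0,0,0,0,0,0]]]}}

```text
time: 13.55
ee_pos: [0.5512, 0.0449, 0.1571]
tcp_rot: [3.116, -0.041, 0.372]
contact_force: [-0.9, -0.5, -2.0]
finger_gap: 0.0135
grip_force: 108.0
```

```bash
sed -i 's/arctan2(-nv\[0\]/arctan2(nv[0]/' lid2.py; python3 lid2.py; python3 arc.py 1.3 0.08 12
```

```text
13.55 tcp [0.5512 0.0449 0.1571] tip [0.6657 0.0419 0.1663] pitch 0.23748156864489128 [-0.9459 -0.4873 -2.004 ] [-0.0565 -0.1771  2.015   0.0081  1.0664  1.5374]
scene 2093 [0.7135 0.0421 0.155 ] lid ang 0.5145496986729053
side 354 [0.7137 0.0411 0.1518] lid ang 0.5068177383008486
tip [0.6651 0.042  0.1655] th0 0.4956225533533302 r 0.12718693426640798 pitch 0.23623450921245265
[[0.31, 0.0, -0.38, 0.0, -0.01, 0.0], [0.32, 0.0, -0.36, 0.0, -0.01, 0.0], [0.34, 0.0, -0.35, 0.0, -0.01, 0.0], [0.35, 0.0, -0.33, 0.0, -0.01, 0.0], [0.37, 0.0, -0.31, 0.0, -0.01, 0.0], [0.38, 0.0, -0.29, 0.0, -0.01, 0.0], [0.39, 0.0, -0.27, 0.0, -0.01, 0.0], [0.4, 0.0, -0.25, 0.0, -0.01, 0.0], [0.41, 0.0, -0.23, 0.0, -0.01, 0.0], [0.42, 0.0, -0.21, 0.0, -0.01, 0.0], [0.42, 0.0, -0.19, 0.0, -0.01, 0.0], [0.43, 0.0, -0.16, 0.0, -0.01, 0.0]]
```

Lid rises with the bar (0.51 rad, as planned). Continuing along the arc.

>>> {"method": "drive_tool", "body": {"steps": [[[0.31,0,-0.38,0,-0.012,0],[0.32,0,-0.36,0,-0.012,0],[0.34,0,-0.35,0,-0.012,0],[0.35,0,-0.33,0,-0.012,0],[0.37,0,-0.31,0,-0.012,0],[0.38,0,-0.29,0,-0.012,0],[0.39,0,-0.27,0,-0.012,0],[0.4,0,-0.25,0,-0.012,0],[0.41,0,-0.23,0,-0.012,0],[0.42,0,-0.21,0,-0.012,0],[0.42,0,-0.19,0,-0.012,0],[0.4,0,-0.16,0,-0.012,0],[0,0,0,0,0,0],[0,0,0,0,0,0]]]}}

```text
time: 15.05
ee_pos: [0.6287, 0.0429, 0.2376]
tcp_rot: [3.137, -0.041, 0.137]
contact_force: [0.5, -1.0, -1.6]
finger_gap: 0.0135
grip_force: 108.1
```

```bash
python3 lid2.py; python3 arc.py 1.86 0.0 18
```

```text
15.05 tcp [0.6287 0.0429 0.2376] tip [0.7433 0.0399 0.2296] pitch 0.08723423678230866 [ 0.4662 -0.9988 -1.6476] [-0.0507  0.0257  1.6737  0.0021  1.355   1.5459]
scene 1192 [0.7486 0.0414 0.1937] lid ang 0.4098372196309927
side 124 [0.6204 0.0373 0.2223] lid ang 0.33474318185549284
tip [0.7426 0.04   0.229 ] th0 1.3003554141965163 r 0.12870591093592043 pitch 0.08636869332350157
[[0.2, 0.0, -0.06, 0.0, -0.0, 0.0], [0.2, 0.0, -0.06, 0.0, -0.0, 0.0], [0.2, 0.0, -0.05, 0.0, -0.0, 0.0], [0.2, 0.0, -0.05, 0.0, -0.0, 0.0], [0.2, 0.0, -0.04, 0.0, -0.0, 0.0], [0.2, 0.0, -0.03, 0.0, -0.0, 0.0], [0.2, 0.0, -0.03, 0.0, -0.0, 0.0], [0.2, 0.0, -0.02, 0.0, -0.0, 0.0], [0.2, 0.0, -0.02, 0.0, -0.0, 0.0], [0.2, 0.0, -0.01, 0.0, -0.0, 0.0], [0.2, 0.0, -0.01, 0.0, -0.0, 0.0], [0.2, 0.0, -0.0, 0.0, -0.0, 0.0], [0.2, 0.0, 0.0, 0.0, -0.0, 0.0], [0.2, 0.0, 0.01, 0.0, -0.0, 0.0], [0.2, 0.0, 0.01, 0.0, -0.0, 0.0], [0.2, 0.0, 0.02, 0.0, -0.0, 0.0], [0.2, 0.0, 0.02, 0.0, -0.0, 0.0], [0.2, 0.0, 0.03, 0.0, -0.0, 0.0]]
```

>>> {"method": "drive_tool", "body": {"steps": [[[0.2,0,-0.06,0,-0.005,0],[0.2,0,-0.06,0,-0.005,0],[0.2,0,-0.05,0,-0.005,0],[0.2,0,-0.05,0,-0.005,0],[0.2,0,-0.04,0,-0.005,0],[0.2,0,-0.03,0,-0.005,0],[0.2,0,-0.03,0,-0.005,0],[0.2,0,-0.02,0,-0.005,0],[0.2,0,-0.02,0,-0.005,0],[0.2,0,-0.01,0,-0.005,0],[0.2,0,-0.01,0,-0.005,0],[0.2,0,0,0,-0.005,0],[0.2,0,0,0,-0.005,0],[0.2,0,0.01,0,-0.005,0],[0.2,0,0.01,0,-0.005,0],[0.2,0,0.02,0,-0.005,0],[0,0,0,0,0,0]]]}}

```text
time: 16.85
ee_pos: [0.6919, 0.0412, 0.2466]
tcp_rot: [3.141, -0.041, 0.003]
contact_force: [0.1, 0.1, -1.4]
finger_gap: 0.0136
grip_force: 108.0
```

```bash
cat > lid3.py <<'E'
from h import *
import sys
s=bot.state(); M=R.from_rotvec(s["tcp_rot"]).as_matrix(); print(s["time"],"tip",s["ee_pos"]+M@[.1135,0,.018],s["contact_force"])
im,d,W=cloud("scene"); cv2.imwrite(sys.argv[1],im[60:360,180:500,::-1].repeat(2,0).repeat(2,1))
m=(W[...,2]>.135)&(W[...,2]<.29)&(W[...,0]>.76)&(W[...,0]<.9)&(W[...,1]>-.045)&(W[...,1]<.12)
p=W[m]; hsv=cv2.cvtColor(im,cv2.COLOR_RGB2HSV)[m].astype(int); y=(abs(hsv[:,0]-26)<7)&(hsv[:,1]>180)
for t,q in [("all",p),("yellow",p[y])]:
    if len(q)<30: print(t,len(q));continue
    print(t,len(q),np.percentile(q,[2,50,98],axis=0).ravel(),"ang",np.pi/2+np.arctan(np.polyfit(q[:,2],q[:,0],1)[0]))
E
python3 lid3.py pics/s3.png
```

```text
16.85 tip [0.8054 0.0382 0.2288] [ 0.139   0.0887 -1.4413]
all 1951 [ 0.7655 -0.0273  0.1441  0.8065  0.0592  0.2434  0.8259  0.1141  0.2622] ang 1.770109527107541
yellow 0
```

View pics/s3.png

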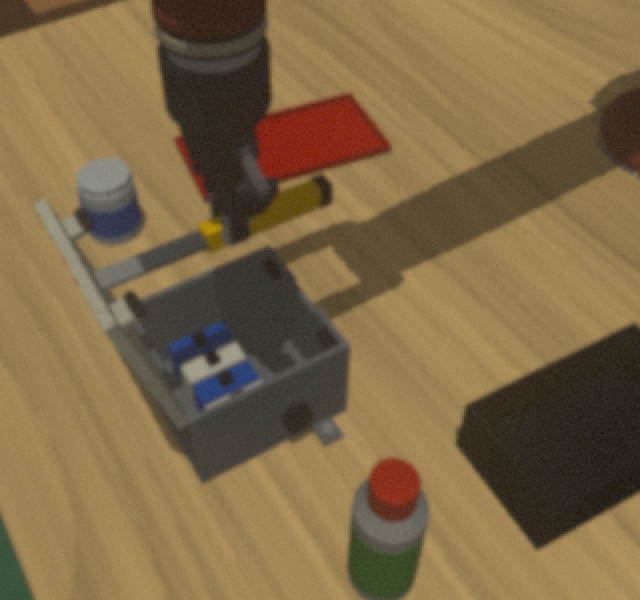

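The lid stands near vertical at about 1.78 rad, the bar tip still pushing its underside (crop (105,275)); I push on gently until the force shows the stop.

>>> {"method": "drive_tool", "body": {"steps": [[[0.15,0,0.02,0,0,0],[0.15,0,0.02,0,0,0],[0.15,0,0.02,0,0,0],[0.1,0,0.02,0,0,0],[0,0,0,0,0,0],[0,0,0,0,0,0]]]}}

```text
time: 17.5
ee_pos: [0.699, 0.0412, 0.2451]
tcp_rot: [3.141, -0.041, -0.014]
contact_force: [-17.0, 0.3, 4.2]
finger_gap: 0.0133
grip_force: 108.9
```

>>> {"method": "drive_tool", "body": {"steps": [[[0,0,0,0,0,0],[0,0,0,0,0,0],[-0.2,0,0,0,0,0],[-0.5,0,0,0,0,0],[-0.8,0,0,0,0,0],[-1,0,0,0,0,0],[-1,0,0,0,0,0],[-1,0,0,0,0,0],[-1,0,0,0,0,0],[-1,0,0,0,0,0],[-1,0,0,0,0,0],[-0.7,0,0,0,0,0],[0,0,0,0,0,0.125],[0,0,0,0,0,0],[0,0,0,0,0,0]]]}}

```text
time: 19.0
ee_pos: [0.5384, 0.0453, 0.2451]
tcp_rot: [-3.132, 0.243, -0.004]
contact_force: [0.2, 0.4, -1.8]
finger_gap: 0.0138
grip_force: 108.0
```

```bash
python3 lid3.py pics/s4.png
python3 - <<'E'
from h import *
im,d,W=cloud("wrist"); s=bot.state(); M=R.from_rotvec(s["tcp_rot"]).as_matrix(); P=(W-s["ee_pos"])@M
S=cv2.cvtColor(im,cv2.COLOR_RGB2HSV)[...,1]; m=(S<90)&(im.max(-1)>60)&(P[...,2]<.05)&(P[...,2]>-.02)&(P[...,0]>.02)&(P[...,0]<.14)&(abs(P[...,1])<.03)
p=P[m]; print(len(p),np.percentile(p,[1,50,99],axis=0).ravel(),"slope z,y",np.polyfit(p[:,0],p[:,2],1),np.polyfit(p[:,0],p[:,1],1))
T=np.array([.4505,-.262,.17])-s["ee_pos"]; print(s["ee_pos"],s["tcp_rot"],M.T@T/.02, np.degrees(np.arctan2(M[1,0],M[0,0])),np.arcsin(M[2,0]))
E
```

```text
19.0 tip [0.6506 0.0278 0.2274] [ 0.2144  0.39   -1.8031]
all 1876 [ 0.7901 -0.0308  0.141   0.8142  0.0766  0.2433  0.8326  0.1139  0.26  ] ang 1.8175103736211597
yellow 0
10696 [ 0.0255 -0.0093  0.0149  0.0753  0.0003  0.0164  0.1108  0.0103  0.0179] slope z,y [0.0005 0.0164] [0.0015 0.0003]
[0.5386 0.0453 0.245 ] [-3.132   0.2439 -0.0036] [-1.9822 15.862   3.7393] -8.904975914854251 0.0022974880886999292
```

>>> {"method": "drive_tool", "body": {"steps": [[[-0.124,0.99,0.2,0,0,0],[-0.124,0.99,0.2,0,0,0],[-0.124,0.99,0.2,0,0,0],[-0.124,0.99,0.2,0,0,0],[-0.124,0.99,0.2,0,0,0],[-0.124,0.99,0.2,0,0,0],[-0.124,0.99,0.2,0,0,0],[-0.124,0.99,0.2,0,0,0],[-0.124,0.99,0.2,0,0,0],[-0.124,0.99,0.2,0,0,0],[-0.124,0.99,0.2,0,0,0],[-0.124,0.99,0.2,0,0,0],[-0.124,0.99,0.2,0,0,0],[-0.124,0.99,0.3,0,0,0],[-0.124,0.99,0.4,0,0,0],[-0.124,0.99,0.4,0,0,0],[0,0,0,0,0,0],[0,0,0,0,0,0]]]}}

```text
time: 20.9
ee_pos: [0.4499, -0.2615, 0.1706]
tcp_rot: [-3.131, 0.247, -0.003]
contact_force: [1.1, 0.4, -2.1]
finger_gap: 0.0129
grip_force: 108.2
```

>>> {"method": "drive_tool", "body": {"steps": [[[0,0,0.8,0,0,0],[0,0,1,0,0,0],[0,0,1,0,0,0],[0,0,1,0,0,0],[0,0,1,0,0,0],[0,0,0.8,0,0,0],[0,0,0.5,0,0,0],[0,0,0.3,0,0,0],[0,0,0.2,0,0,0],[0,0,0.15,0,0,0],[0,0,0,0,0,0],[0,0,0,0,0,0]]]}}

```text
time: 22.1
ee_pos: [0.4505, -0.2617, 0.0363]
tcp_rot: [3.131, -0.246, 0.005]
contact_force: [-0.8, -0.6, -2.0]
finger_gap: 0.0134
grip_force: 108.2
```

>>> {"method": "drive_tool", "body": {"steps": [[[0,0,0.06,0,0,0],[0,0,0.06,0,0,0],[0,0,0.05,0,0,0],[0,0,0,0,0,0],[0,0,0,0,0,0]]]}}

```text
time: 22.6
ee_pos: [0.4504, -0.2616, 0.0334]
tcp_rot: [-3.132, 0.246, -0.003]
contact_force: [-2.3, 2.1, 5.7]
finger_gap: 0.0129
grip_force: 109.3
```

Force shows the bar on the floor (about 8 N). Release with a limited opening, then rise.

>>> {"method": "drive_tool", "body": {"steps": [[[0,0,0,0,0,0],[0,0,0,0,0,0],[0,0,0,0,0,0],[0,0,0,0,0,0],[0,0,0,0,0,0],[0,0,-0.2,0,0,0],[0,0,-0.4,0,0,0],[0,0,-1,0,0,0],[0,0,-1,0,0,0],[0,0,-1,0,0,0],[0,0,-1,0,0,0],[0,0,-1,0,0,0],[0,0,-1,0,0,0],[0,0,-1,0,0,0],[0,0,-1,0,0,0],[0,0,-0.4,0,0,0],[0,0,0,0,0,0],[0,0,0,0,0,0]]], "jaw": -0.15}}

```text
time: 24.4
ee_pos: [0.4495, -0.2612, 0.2117]
tcp_rot: [-3.131, 0.246, -0.002]
contact_force: [-0.4, 0.5, -0.5]
finger_gap: 0.0363
grip_force: 0.0
```

```bash
python3 lid3.py pics/s5.png
python3 - <<'E'
from h import *
im,d,W=cloud("wrist"); cv2.imwrite("pics/w5.png",im[:,:,::-1])
hsv=cv2.cvtColor(im,cv2.COLOR_RGB2HSV).astype(int);H,S,V=hsv[...,0],hsv[...,1],hsv[...,2];Z=W[...,2]
for t,m in [("handle",(H>=20)&(H<=32)&(S>180)&(V>80)&(Z>.015)&(Z<.05)),("blade",(S<90)&(Z>.007)&(Z<.03)),("tray",((H<6)|(H>174))&(S>160)&(Z<.02))]:
    lab=cv2.connectedComponents((m&np.isfinite(Z)).astype(np.uint8))[1]; k=np.bincount(lab[lab>0]).argmax(); p=W[lab==k]; print(t,len(p),cv2.minAreaRect(p[:,:2].astype(np.float32)),np.percentile(p[:,2],[5,50,95]))
for n,px in [("scene",[(234,147),(377,298)]),("side",[(415,250),(284,145)])]:
    a=cloud(n)[2]; b=np.load(n+".npz")["W"]; print(n,[(a[v,u],b[v,u]) for u,v in px])
print(bot.state()["ee_pos"])
E
```

```text
24.4 tip [ 0.5616 -0.2789  0.1939] [-0.447   0.4914 -0.4511]
all 1876 [ 0.7899 -0.0309  0.1403  0.8143  0.0761  0.2433  0.8325  0.1139  0.2601] ang 1.81798877457959
yellow 0
handle 1510 ((0.4216446280479431, -0.25716283917427063), (0.015202656388282776, 0.1075873076915741), 80.65518188476562) [0.0248 0.0259 0.0271]
blade 1970 ((0.518682062625885, -0.2732759416103363), (0.019662408158183098, 0.08852703869342804), 80.6693344116211) [0.0157 0.0169 0.0181]
tray 22853 ((0.4575188159942627, -0.27237915992736816), (0.12908770143985748, 0.259350061416626), 80.35321807861328) [0.0028 0.0041 0.0118]
scene [(array([ 0.7041, -0.245 ,  0.0858]), array([ 0.7044, -0.2438,  0.0868])), (array([0.6864, 0.2669, 0.1605]), array([0.6859, 0.2664, 0.1592]))]
side [(array([ 0.7075, -0.2469,  0.0862]), array([ 0.7084, -0.2461,  0.085 ])), (array([ 0.3869, -0.2859,  0.478 ]), array([0.6714, 0.2403, 0.1024]))]
[ 0.4493 -0.261   0.211 ]
```

View pics/s5.png

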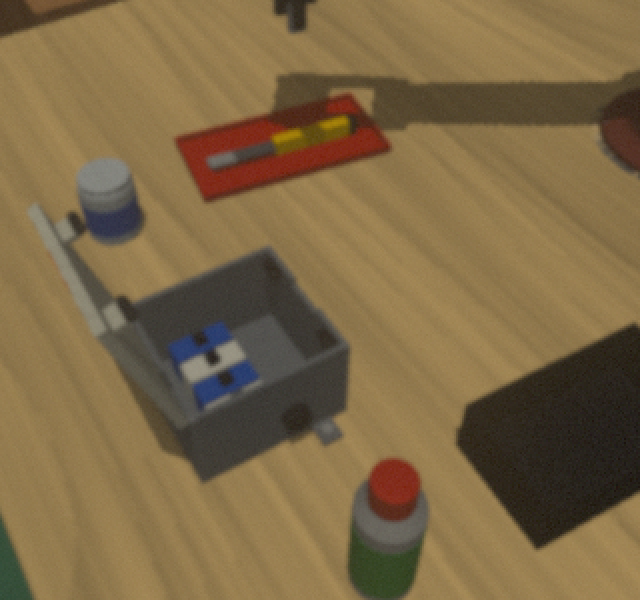

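View pics/w5.png

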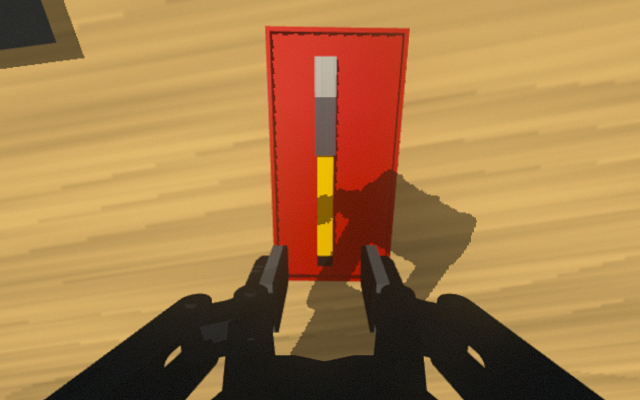

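The lid leans on its stop (crop (70,270)), the bar lies flat inside the tray ((325,57)–(325,262) in the wrist view), the tin and spray can haven't moved, and the gripper is clear. Handing in.

```bash
python3 -c "
from station import bot
print(bot.hand_in())"
```

```text
the job is handed in; nothing more can be done
None
```

I handed the job in at about 24.5 s of the 67 s allowed: the lid was levered open and is resting on its stop, the bar is flat in the red tray, and the bin, tin and spray can were not disturbed; no verdict came back.

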